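# Take the red marker from behind the sliding guard

### The job

Lower the clear guard of the marker stand all the way down by its blue bar, pull the red marker out of its well and lay it down flat in the blue tray. Then raise the guard fully again. Leave the two black markers in their wells, and do not shift the other things on the bench.

Things in the scene. Friction and masses are not known exactly. Their poses are not given: they have to be found in the camera images.
- stand: Grey marker stand fixed to the bench, base plate 150 x 252 x 10 mm, with three square aluminium wells in a row and a clear sliding guard in front. Origin on the bench 8 mm in front of the plate's middle; x points from the guarded front to the back (away from the robot at yaw 0), y along the row, z up. Highest fixed parts: the two guard guides at x -45, y +-121 mm, 148 mm high.
- sash (a joint): Height of the clear guard (framed panel 226 mm wide, 110 mm high, 8 mm thick) that slides straight up and down in front of the markers, in the plane x = -45 mm of the stand. In m: 0 = all the way down (top edge 120 mm above the bench), 0.11 = fully raised (top edge 230 mm), barring the way to the markers. Stays where it is left; 2 N push it down, 6 N lift it.
- sash_handle (a point): Middle of the guard's blue pull bar: horizontal, 12 mm thick, 96 mm long along the stand's y, 45 mm in front of the panel (35 mm free gap), 8 mm below the panel's top edge; stubs at 40 mm either side hold it, so 70 mm in the middle are free. 112 mm above the bench when the guard is down; travels with it.
- red_marker: Red marker, white barrel with a red cap, 135 mm long and 16 to 17 mm thick, 20 g, standing in one of the three wells, cap up. Origin on its side surface at half length (8 mm off the axis, the axis being on the +z side); y axis points to the cap end.
- red_marker_cap (a point): Centre of the red marker's cap end, on its axis. In the well it is about 143 mm above the bench, some 60 mm beyond the well's mouth along the marker.
- red_marker_tip (a point): Centre of the red marker's other (lower) end, on its axis.
- black_marker_a: Black marker, white barrel with a black cap, same size and axes as the red one, in another well.
- black_marker_b: Second black marker, same as the other, in the remaining well.
- tray: Shallow open blue plastic tray, fixed to the bench: 200 mm (its x axis) x 80 mm (y) x 22 mm high, walls and floor 4 mm. Origin on the bench under its centre. When it stands on the robot's left, mind the grey box of drawers at the back left of the bench (197 mm high, right side at y = 0.38, front at x = 0.60 m).
- glue_stick: Bystander: upright glue stick, red cap, 29 mm thick, 96 mm high; origin under its centre.
- tint_bottle: Bystander: small white bottle with a dark green cap, 33 mm thick, 64 mm high; origin under its centre.
- tape_roll: Bystander, does not move: roll of beige tape lying flat, 100 x 98 x 25 mm; origin under its centre.
- stapler: Bystander, does not move: black stapler, 34 x 132 (its y) x 54 mm; origin under its centre.
- bottle_green: Bystander, does not move: wash bottle with a green cap, 53 mm thick, 168 mm high; origin under its centre.
- bead_case: Bystander, does not move: teal case, 55 x 67 x 92 mm high; origin under its centre.
- well_m (a point): Centre of the mouth of the middle well; the other two mouths lie 64 mm either side along the stand's y. Wells are 21 mm square and 70 mm deep inside, walls 2.5 mm, mouths 81 mm above the bench, leaning 20 degrees with the mouths forward, so that a marker draws out along (-0.342, 0, 0.940) of the stand.

How it is judged:
On the way, in this order (a step that is already met when the one before it is completed fails the run):
1. the guard is all the way down (within 12 mm) (value of joint sash below 0.012 m), for 0.2 s.
2. the red marker has been drawn right out of its well while the guard is down: its lower end is 100 mm or more above the bench (height (world z) of red_marker_tip above 0.1 m and value of joint sash below 0.02 m), for 0.1 s.
3. the red marker lies flat in the tray (x of red_marker_cap in the frame of tray between -0.1 and 0.1 m and y of red_marker_cap in the frame of tray between -0.04 and 0.04 m and z of each of red_marker_cap, red_marker_tip in the frame of tray below 0.022 m and x of red_marker_tip in the frame of tray between -0.1 and 0.1 m and y of red_marker_tip in the frame of tray between -0.04 and 0.04 m), for 0.2 s.
At the end, for the whole second after the job is handed in: The red marker lies flat and still inside the tray (both ends within its walls and below the rim), the guard is raised to at least 100 of its 110 mm, and both black markers are in their wells within 20 mm of where they stood (all of step 3 and linear speed of red_marker below 0.02 m/s and value of joint sash above 0.1 m and distance of each of black_marker_a, black_marker_b from where it was at the start of the episode below 0.02 m); the robot touches nothing.
It fails at once if the glue stick or the small bottle is shifted by more than 30 mm (distance of any of glue_stick, tint_bottle from where it was at the start of the episode above 0.03 m).
It fails at once if a black marker is drawn from its well (moved more than 40 mm) (distance of any of black_marker_a, black_marker_b from where it was at the start of the episode above 0.04 m).
It also fails if it takes over 69 s, if anything falls off the work surface, if the arm or the gripper's body presses on something with over 40 N, if the wrist force passes 120 N, or if a joint passes its speed limit or range.

### The arm

A 6-joint arm with a two-finger parallel gripper is mounted at the origin on a cart in front of the work surface, level with it; the furniture and walls round the work are solid. World frame = base frame: x ahead of the robot, y to its left, z up, the work surface at z = 0. Lengths are in m, angles in rad, forces in N, time in s.
With the tool pointing down it reaches from about 0.225 to 0.875 m from the base axis. Payload 3.4 kg.
Tool frame: the origin (TCP) lies at the very end of the fingers, on their centre line; the grasp point (between the pads) lies manip.grip_point_offset behind it (manip.grip_point_offset is the distance from the TCP to the grasp point, in m); z points along the fingers, y is the line along which they close (so a half turn about z gives the same grasp; the last joint's range is limited). The gripper opens to 85 mm and grips with 20 to 120 N. Pads are 22 mm wide; open, the fingers measure 114 mm over their backs; the gripper's body (76 mm by 85 mm) begins 54 mm behind the grasp point. The pads swing forward as they close: fully open they stand 13 mm farther back than shut.
Start: joints at [-1.382, 0.276, 1.505, -0, 1.361, -0.121], TCP at [0.175, -0.548, 0.231] pointing down, gripper open.
Joint ranges: [-2.89, 2.89], [-0.75, 2.08], [0.22, 2.7], [-1.18, 4.32], [0.11, 2.71], [-2.7, 2.7]. Speed limits (rad/s): [2.57, 2.57, 3.14, 3.14, 3.14, 3.14].

### API

Orientations are given as a unit quaternion [w, x, y, z].
In Python, from rig import manip gives the robot as it stands.
- The arm moves only by the shell command python3 -m pendant 'ROWS' [FORCE]. ROWS is JSON, a list of rows, each an object of numbers: "jaw": the opening, from -1 (shut) to 1 (fully open); "tx", "ty", "tz": the shift along the world's x, y, z in cm; "ax", "ay", "az": the turn, a rotation vector about the world's x, y, z in degrees. In form: [{"jaw": .., "tx": .., "ty": .., "tz": .., "ax": .., "ay": .., "az": ..}, ...]. A call has 1 to 10 rows; each row is the pose to reach, as a shift and turn from the pose commanded when the call began; what a row does not reach only later rows make up. A row lasts 1/8 s, in which the tool goes at most 62.5 mm and 10.7 degrees, less where a joint would pass 70% of its speed; a pose out of reach is approached as far as the arm can. A call with a gripper value outside its range is refused whole. The fingers move at their own pace and stop on an object; FORCE is the grip in N (left out, the last holds). Time passes only in rows, so rows that repeat a pose let the fingers close. It gives the time, the measured TCP pose, the force, the opening and the grip force at its end, in the units of the state.
- manip.get_state(): the state, without advancing time (a new reading comes with each control period).
- manip.get_image(name): name is "scene" or "top"; returns a dict with "pixels" (384x512x3 uint8, blue, green, red), "depth" (384x512 float32, m along the optical axis (not along the pixel's ray), 0 where there is no reading), "fx", "fy", "cx", "cy" (pixels), "pose" (4x4, takes a point from camera to world coordinates). Camera axes: x right, y down, z forward; pixel columns grow to the right and rows downward; lengths in m; the calibration is good to about 2 mm. A picture is of the moment at which its call begins.
- manip.sign_off(): hands the job in; it is judged then, once.
The state is a dict: "clock": time; "qpos": joint angles; "qd": joint speeds; "effort": joint torques, N m; "position": TCP position; "ee_rot": TCP orientation; "contact_force": force on the tool from outside, world axes, zero at the start; "moment": the same for the moment, N m; "width": finger opening in m; "gripper_force": force on a finger pad.
Only numpy, scipy, OpenCV 4.12 (cv2) and the standard library are available. Lean on these libraries where they do the work, as an engineer would, in place of code of your own. Each camera call takes 0.05 s, during which the arm holds its last target. There are 200 camera calls.

## Working session

There is one attempt and no reset: what is moved stays moved. The work goes in short steps, Python scripts to look and compute and a shell command to move; the robot and the scene stay as the last step left them, time stands still between calls to the robot, and variables do not carry over. Pictures are saved under pics/ and viewed, at most 12 in all, crops included, and the job is handed in when it is done.

```bash
mkdir -p pics; ls; cat > h.py <<'E'
import numpy as np,cv2
from rig import manip
def snap(n,f=None):
    d=manip.get_image(n); 
    if f: cv2.imwrite('pics/'+f,d['pixels'])
    np.savez('last_%s.npz'%n,**d); return d
def cloud(d):
    v,u=np.mgrid[:384,:512]; z=d['depth']
    p=np.stack([(u-d['cx'])/d['fx']*z,(v-d['cy'])/d['fy']*z,z],-1)
    w=p@d['pose'][:3,:3].T+d['pose'][:3,3]; w[z==0]=np.nan; return w
def ray(d,u,v,h):
    r=d['pose'][:3,:3]@np.array([(u-d['cx'])/d['fx'],(v-d['cy'])/d['fy'],1]);o=d['pose'][:3,3]
    return o+r*(h-o[2])/r[2]
E
python3 - <<'E'
from h import *
for n in('scene','top'):
    d=snap(n,n+'1.png');print(d['pose'].round(3),d['fx'],d['cx'],d['cy'])
print(manip.get_state(),manip.grip_point_offset)
E
```

```text
pics
[[ 0.68  -0.441  0.585 -0.378]
 [-0.733 -0.427  0.53  -0.978]
 [ 0.016 -0.789 -0.614  1.148]
 [ 0.     0.     0.     1.   ]] 494.4962080996153 252.33327833812987 187.9946344872288
[[-0.016 -0.997  0.073  0.499]
 [-1.     0.017  0.008 -0.104]
 [-0.009 -0.073 -0.997  1.479]
 [ 0.     0.     0.     1.   ]] 494.1157437766312 258.2469165744057 186.26857770323872
{'clock': 0.1, 'qpos': array([-1.38198501e+00,  2.76489296e-01,  1.50603211e+00,  2.58511601e-05,
        1.36069545e+00, -1.20965450e-01]), 'qd': array([-0.00093906, -0.00234258, -0.00207175, -0.0008357 , -0.0023374 ,
        0.00021773]), 'effort': array([ 1.74260684e-03, -4.17698014e+01, -2.46404189e+01, -1.49958687e-04,
        5.73362777e-03, -4.29638064e-06]), 'position': array([ 0.1752175 , -0.54714438,  0.23054023]), 'ee_rot': array([-8.12061188e-04,  9.88028848e-01,  1.54267093e-01, -1.49116403e-05]), 'contact_force': array([-0.55296103, -1.02730696, -0.19489048]), 'moment': array([ 0.02454392, -0.03136751,  0.00895384]), 'gripper_force': 0.0, 'width': 0.08543947301272696} 0.0187
```

View pics/scene1.png

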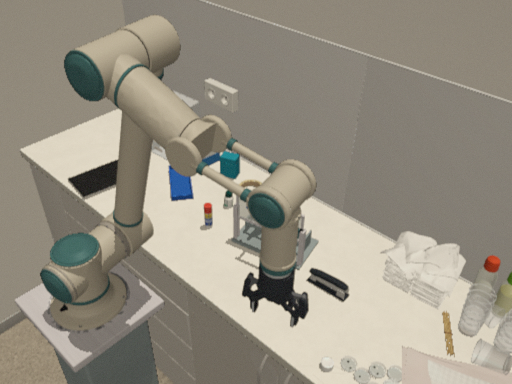

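View pics/top1.png

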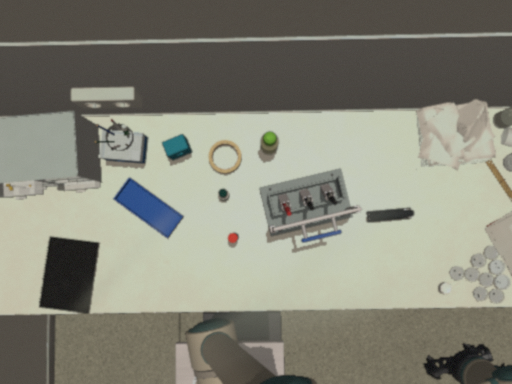

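The scene view has the arm in front of the stand at about (270,235). The top view shows the stand at (305,200), red marker in the left well at (287,207), blue bar at (322,237), and tray at (149,207). Next I'll measure these.

```bash
python3 - <<'E'
from h import *
d=dict(np.load('last_top.npz'));w=cloud(d);hsv=cv2.cvtColor(d['pixels'],cv2.COLOR_BGR2HSV)
H,S,V=[hsv[...,i].astype(int) for i in range(3)]
blue=(H>100)&(H<130)&(S>120)
red=((H<8)|(H>172))&(S>120)
for nm,m in(('blue',blue),('red',red)):
    n,l,st,c=cv2.connectedComponentsWithStats(m.astype(np.uint8))
    for i in range(1,n):
        if st[i,4]<8: continue
        P=w[l==i];P=P[~np.isnan(P[:,0])]
        print(nm,st[i],c[i].round(1),'med',np.median(P,0).round(4),'z',np.percentile(P[:,2],[5,50,95]).round(3))
        if nm=='blue' :
            ys,xs=np.where(l==i); r=cv2.minAreaRect(np.c_[xs,ys].astype(np.float32)); b=cv2.boxPoints(r)
            h=np.median(P[:,2]) if st[i,4]<600 else 0.022
            C=np.array([ray(d,u,v,h)[:2] for u,v in b]);print(' h',h,C.round(4).tolist(),'ctr',C.mean(0).round(4), 'ang',[np.degrees(np.arctan2(*(C[k+1]-C[k])[::-1])).round(1) for k in(0,1)],[np.linalg.norm(C[k+1]-C[k]).round(3) for k in (0,1)])
c=d['pixels'][150:260,250:360];cv2.imwrite('pics/crop1.png',cv2.resize(c,None,fx=5,fy=5,interpolation=cv2.INTER_CUBIC))
# overall heights
for (u,v) in[(233,238),(223,194),(262,205)]: print((u,v),w[v,u].round(3))
E
```

```text
blue [ 115  179   67   57 1571] [147.5 206.4] med [0.5526 0.2419 0.0033] z [-0.002  0.003  0.015]
 h 0.022 [[0.5769, 0.3346], [0.6371, 0.2907], [0.5211, 0.134], [0.4616, 0.178]] ctr [0.5492 0.2343] ang [np.float64(-36.1), np.float64(-126.5)] [np.float64(0.075), np.float64(0.195)]
blue [303 234  27   7  41] [315.2 237. ] med [ 0.4595 -0.2371  0.2036] z [0.2   0.204 0.207]
 h 0.20355784944898048 [[0.4541, -0.206], [0.4695, -0.2727], [0.4659, -0.2735], [0.4504, -0.2068]] ctr [ 0.46   -0.2398] ang [np.float64(-76.9), np.float64(-167.4)] [np.float64(0.069), np.float64(0.004)]
red [285 207   6   8  35] [287.4 210.5] med [ 0.5315 -0.1716  0.1271] z [0.105 0.127 0.144]
red [228 233  10  10  72] [232.5 237.7] med [ 0.4569 -0.0177  0.0952] z [0.09  0.095 0.1  ]
(233, 238) [ 0.457 -0.02   0.097]
(223, 194) [0.582 0.009 0.065]
(262, 205) [ 0.551 -0.103  0.004]
```

View pics/crop1.png

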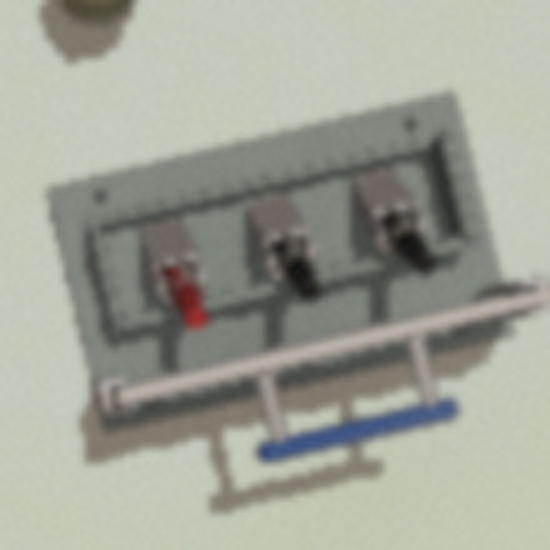

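The crop shows the bar ends at crop (265,452) and (455,408), the panel's top edge from (105,393) to beyond (545,290), the red cap end at (197,318), and the plate's back corners at (52,188) and (458,92).

```bash
python3 - <<'E'
from h import *
d=dict(np.load('last_top.npz'));w=cloud(d)
R=lambda a,b,h:ray(d,250+(a-2)/5,150+(b-2)/5,h)
for h in(.2,.222): 
    a,b=R(262,453,h),R(455,408,h);print('bar',h,a.round(3),b.round(3),((a+b)/2).round(4),'len',np.linalg.norm(a-b).round(4),'yaw',np.degrees(np.arctan2(-(a-b)[0],(a-b)[1])))
a,b,c=R(52,188,.01),R(458,92,.01),R(100,428,.01)
print('plate',a,b,c,np.linalg.norm(a-b),np.linalg.norm(a-c),'yaw',np.degrees(np.arctan2(-(a-b)[0],(a-b)[1])))
for p in[(120,392),(200,373),(300,350),(400,326),(470,310),(265,452),(300,444),(350,433),(400,421),(197,318),(310,290),(425,265)]:
    u,v=250+p[0]//5,150+p[1]//5; print(p,w[v-1:v+2,u-1:u+2,2].round(3).tolist())
print('tray');
for h in(.022,0.004): print([ray(d,*p,h).round(3).tolist() for p in[(125,178),(183,214),(169,237),(114,199)]])
E
```

```text
bar 0.2 [ 0.452 -0.204  0.2  ] [ 0.473 -0.304  0.2  ] [ 0.4624 -0.254   0.2   ] len 0.1021 yaw 12.145428767920487
bar 0.222 [ 0.452 -0.202  0.222] [ 0.474 -0.3    0.222] [ 0.463  -0.2514  0.222 ] len 0.1003 yaw 12.145428767920494
plate [ 0.6035977  -0.09743973  0.01      ] [ 0.65696545 -0.34063533  0.01      ] [ 0.46077522 -0.12351086  0.01      ] 0.24898236838664567 0.14518252165160989 yaw 12.377015871711775
(120, 392) [[0.008, 0.006, 0.104], [0.199, 0.205, 0.207], [0.207, 0.205, 0.21]]
(200, 373) [[0.012, 0.009, 0.102], [0.203, 0.204, 0.205], [0.203, 0.201, 0.208]]
(300, 350) [[0.103, 0.205, 0.206], [0.207, 0.2, 0.209], [0.205, 0.204, 0.206]]
(400, 326) [[0.103, 0.103, 0.204], [0.209, 0.204, 0.205], [0.205, 0.206, 0.207]]
(470, 310) [[0.106, 0.204, 0.208], [0.209, 0.208, 0.207], [0.207, 0.207, 0.207]]
(265, 452) [[0.198, 0.201, 0.205], [0.205, 0.201, 0.205], [0.201, 0.204, 0.204]]
(300, 444) [[0.203, 0.203, 0.202], [0.204, 0.206, 0.206], [0.2, 0.202, 0.204]]
(350, 433) [[0.204, 0.204, 0.204], [0.205, 0.202, 0.202], [0.197, 0.206, 0.203]]
(400, 421) [[0.197, 0.203, 0.204], [0.201, 0.206, 0.205], [0.21, 0.206, 0.203]]
(197, 318) [[0.144, 0.139, 0.139], [0.142, 0.144, 0.142], [0.144, 0.135, 0.136]]
(310, 290) [[0.146, 0.14, 0.146], [0.14, 0.138, 0.133], [0.146, 0.137, 0.139]]
(425, 265) [[0.146, 0.142, 0.144], [0.137, 0.142, 0.141], [0.137, 0.143, 0.136]]
tray
[[0.637, 0.303, 0.022], [0.527, 0.131, 0.022], [0.461, 0.172, 0.022], [0.575, 0.335, 0.022]]
[[0.639, 0.308, 0.004], [0.528, 0.134, 0.004], [0.46, 0.176, 0.004], [0.576, 0.34, 0.004]]
```

```bash
python3 -m pendant '[{"jaw":-0.15,"tz":7},{"jaw":-0.15,"tz":7,"tx":5,"ty":5,"az":10},{"jaw":-0.15,"tx":28.7,"ty":29.3,"tz":8,"az":84.6},{"jaw":-0.15,"tx":28.7,"ty":29.3,"tz":8,"az":84.6},{"jaw":-0.15,"tx":28.7,"ty":29.3,"tz":8,"az":84.6},{"jaw":-0.15,"tx":28.7,"ty":29.3,"tz":8,"az":84.6},{"jaw":-0.15,"tx":28.7,"ty":29.3,"tz":8,"az":84.6},{"jaw":-0.15,"tx":28.7,"ty":29.3,"tz":8,"az":84.6},{"jaw":-0.15,"tx":28.7,"ty":29.3,"tz":8,"az":84.6},{"jaw":-0.15,"tx":28.7,"ty":29.3,"tz":8,"az":84.6}]' 20
python3 - <<'E'
from h import *
d=snap('scene');c=d['pixels'][120:280,170:370];cv2.imwrite('pics/crop2.png',cv2.resize(c,None,fx=4,fy=3.75,interpolation=cv2.INTER_CUBIC))
print(manip.get_state()['qpos'].round(2),manip.get_state()['position'])
E
```

```text
[-1.38  0.28  1.51 -0.    1.36 -0.12] [ 0.17521619 -0.54725242  0.23065419]invalid input at $[0]: expected keys jaw, tx, ty, tz, ax, ay, az
```

View pics/crop2.png

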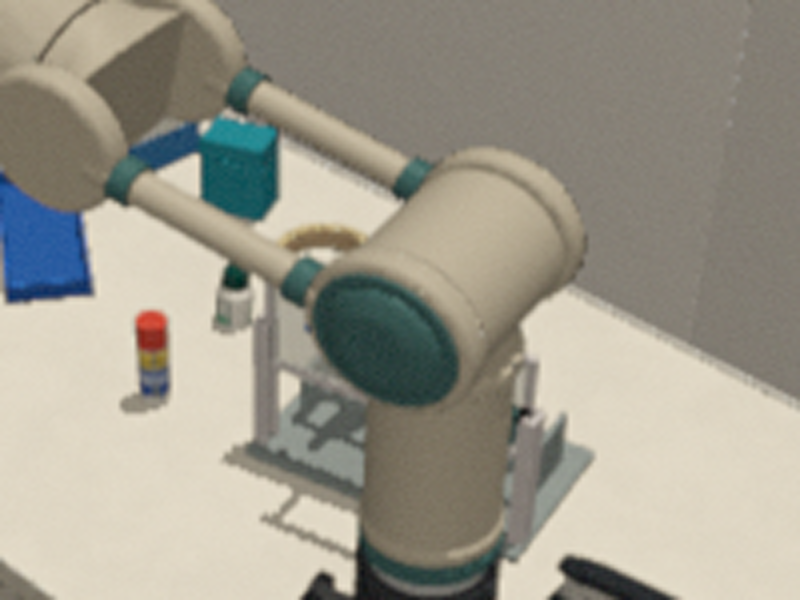

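The move was refused because every row needs all the keys, so the arm still hides the stand's middle. I'll resend it in full.

```bash
python3 -m pendant '[{"jaw":-0.15,"tx":0,"ty":0,"tz":7,"ax":0,"ay":0,"az":0},{"jaw":-0.15,"tx":5,"ty":5,"tz":7,"ax":0,"ay":0,"az":10},{"jaw":-0.15,"tx":10,"ty":10,"tz":8,"ax":0,"ay":0,"az":20},{"jaw":-0.15,"tx":14,"ty":14,"tz":8,"ax":0,"ay":0,"az":30},{"jaw":-0.15,"tx":18,"ty":18,"tz":8,"ax":0,"ay":0,"az":40},{"jaw":-0.15,"tx":22,"ty":22,"tz":8,"ax":0,"ay":0,"az":50},{"jaw":-0.15,"tx":26,"ty":26,"tz":8,"ax":0,"ay":0,"az":60},{"jaw":-0.15,"tx":28.7,"ty":29.3,"tz":8,"ax":0,"ay":0,"az":70},{"jaw":-0.15,"tx":28.7,"ty":29.3,"tz":8,"ax":0,"ay":0,"az":80},{"jaw":-0.15,"tx":28.7,"ty":29.3,"tz":8,"ax":0,"ay":0,"az":84.6}]' 20
python3 - <<'E'
from h import *
d=snap('scene');c=d['pixels'][120:280,170:370];cv2.imwrite('pics/crop3.png',cv2.resize(c,None,fx=4,fy=3.75,interpolation=cv2.INTER_CUBIC))
print(manip.get_state()['qpos'].round(2),manip.get_state()['position'])
E
```

```text
clock: 1.4
position: [0.4626, -0.2537, 0.3109]
ee_rot: [-0.0, 0.625, 0.781, -0.0]
contact_force: [0.6, 0.2, 0.6]
width: 0.036
gripper_force: 0.0
[-0.63  0.17  1.45 -0.    1.52 -0.86] [ 0.46244638 -0.25399208  0.31094198]
```

View pics/crop3.png

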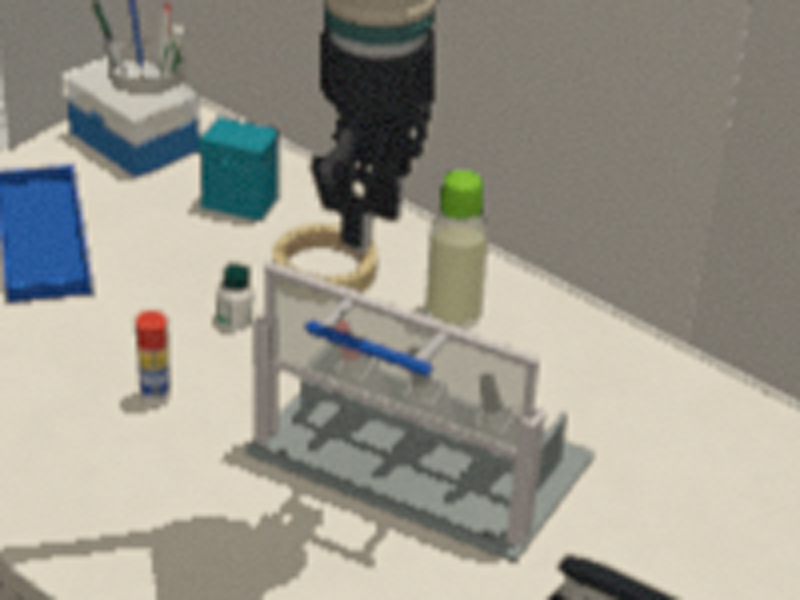

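The view is clear now. The bar ends are at crop (312,327) and (428,368), the guard is not fully raised, and the red cap shows behind it at (345,340). I'll triangulate the bar.

```bash
python3 - <<'E'
from h import *
t=dict(np.load('last_top.npz'));s=dict(np.load('last_scene.npz'))
def dirr(d,u,v): r=d['pose'][:3,:3]@np.array([(u-d['cx'])/d['fx'],(v-d['cy'])/d['fy'],1]);return d['pose'][:3,3],r/np.linalg.norm(r)
def tri(a,b):
    A=0;B=0
    for o,r in(a,b): M=np.eye(3)-np.outer(r,r);A=A+M;B=B+M@o
    p=np.linalg.solve(A,B);return p.round(4)
def ends(d,box):
    hsv=cv2.cvtColor(d['pixels'],cv2.COLOR_BGR2HSV);m=((hsv[...,0]>100)&(hsv[...,0]<130)&(hsv[...,1]>100)).astype(np.uint8)
    z=np.zeros_like(m);z[box[1]:box[3],box[0]:box[2]]=m[box[1]:box[3],box[0]:box[2]]
    ys,xs=np.where(z);i=xs<=xs.min()+2;j=xs>=xs.max()-2
    return (xs.min(),ys[i].mean()),(xs.max(),ys[j].mean()),(xs.mean(),ys.mean())
et=ends(t,(295,225,350,248));es=ends(s,(240,200,290,225));print(et,es)
for a,b in zip(et,es): print(tri(dirr(t,*a),dirr(s,*b)))
w=cloud(s);print([w[int(e[1]),int(e[0])].round(3) for e in es])
print(w[120+int(305/3.75),170+int(400/4)].round(3), w[120+int(310/3.75),170+int(400/4)].round(3))
# plate edges, tall things
wt=cloud(t);g=wt[130:155,260:280].reshape(-1,3);g=g[g[:,2]>.14];print('bottle',np.median(g,0).round(3))
E
```

```text
((np.int64(302), np.float64(239.6)), (np.int64(339), np.float64(231.6)), (np.float64(319.92857142857144), np.float64(235.8452380952381))) ((np.int64(247), np.float64(206.875)), (np.int64(277), np.float64(217.75)), (np.float64(262.27659574468083), np.float64(212.61702127659575)))
[ 0.4533 -0.205   0.1933]
[ 0.474  -0.3025  0.196 ]
[ 0.464  -0.2535  0.1928]
[array([ 0.448, -0.211,  0.203]), array([ 0.472, -0.308,  0.204]), array([ 0.46 , -0.26 ,  0.202])]
[ 0.703 -0.088  0.002] [ 0.509 -0.248  0.204]
bottle [ 0.724 -0.127  0.164]
```

```bash
python3 -m pendant '[{"jaw":-0.15,"tx":0,"ty":0,"tz":-5,"ax":0,"ay":0,"az":0},{"jaw":-0.15,"tx":0,"ty":0,"tz":-9,"ax":0,"ay":0,"az":0},{"jaw":-0.15,"tx":0,"ty":0,"tz":-11.5,"ax":0,"ay":0,"az":0},{"jaw":-0.15,"tx":0,"ty":0,"tz":-13.3,"ax":0,"ay":0,"az":0},{"jaw":-0.15,"tx":0,"ty":0,"tz":-13.3,"ax":0,"ay":0,"az":0},{"jaw":-1,"tx":0,"ty":0,"tz":-13.3,"ax":0,"ay":0,"az":0},{"jaw":-1,"tx":0,"ty":0,"tz":-13.3,"ax":0,"ay":0,"az":0},{"jaw":-1,"tx":0,"ty":0,"tz":-13.3,"ax":0,"ay":0,"az":0},{"jaw":-1,"tx":0,"ty":0,"tz":-13.3,"ax":0,"ay":0,"az":0}]' 20
```

```text
clock: 2.58
position: [0.4629, -0.2551, 0.1792]
ee_rot: [0.001, 0.627, 0.779, 0.0]
contact_force: [0.0, 0.3, 2.0]
width: 0.0111
gripper_force: 20.7
```

```bash
python3 -m pendant '[{"jaw":-1,"tx":0,"ty":0,"tz":-2,"ax":0,"ay":0,"az":0},{"jaw":-1,"tx":0,"ty":0,"tz":-4,"ax":0,"ay":0,"az":0},{"jaw":-1,"tx":0,"ty":0,"tz":-6,"ax":0,"ay":0,"az":0},{"jaw":-1,"tx":0,"ty":0,"tz":-7.5,"ax":0,"ay":0,"az":0},{"jaw":-1,"tx":0,"ty":0,"tz":-8.5,"ax":0,"ay":0,"az":0},{"jaw":-1,"tx":0,"ty":0,"tz":-8.8,"ax":0,"ay":0,"az":0},{"jaw":-1,"tx":0,"ty":0,"tz":-8.8,"ax":0,"ay":0,"az":0},{"jaw":-1,"tx":0,"ty":0,"tz":-8.8,"ax":0,"ay":0,"az":0}]' 20
```

```text
clock: 3.58
position: [0.4629, -0.2551, 0.092]
ee_rot: [0.001, 0.627, 0.779, 0.0]
contact_force: [-0.1, 0.3, 11.2]
width: 0.0114
gripper_force: 21.5
```

```bash
python3 -m pendant '[{"jaw":-0.15,"tx":0,"ty":0,"tz":0,"ax":0,"ay":0,"az":0},{"jaw":-0.15,"tx":0,"ty":0,"tz":0,"ax":0,"ay":0,"az":0},{"jaw":-0.15,"tx":0,"ty":0,"tz":4,"ax":0,"ay":0,"az":0},{"jaw":-0.15,"tx":0,"ty":0,"tz":10,"ax":0,"ay":0,"az":0},{"jaw":-0.15,"tx":0,"ty":0,"tz":16,"ax":0,"ay":0,"az":-10},{"jaw":-0.15,"tx":-6,"ty":-2,"tz":20,"ax":0,"ay":0,"az":-20},{"jaw":-0.15,"tx":-12,"ty":-4,"tz":22,"ax":0,"ay":0,"az":-30},{"jaw":-0.15,"tx":-18,"ty":-6,"tz":22,"ax":0,"ay":0,"az":-40},{"jaw":-0.15,"tx":-18,"ty":-6,"tz":22,"ax":0,"ay":0,"az":-40}]' 20
python3 - <<'E'
from h import *
t=snap('top');s=snap('scene')
a=cv2.resize(t['pixels'][165:265,245:375],None,fx=4,fy=4,interpolation=cv2.INTER_CUBIC)
b=cv2.resize(s['pixels'][190:275,215:345],None,fx=4,fy=4,interpolation=cv2.INTER_CUBIC)
b=cv2.copyMakeBorder(b,0,a.shape[0]-b.shape[0],0,0,0) if b.shape[0]<a.shape[0] else b
cv2.imwrite('pics/c4.png',cv2.resize(np.hstack([a,b]),(800,308)))
w=cloud(t)
for nm,d in(('top',t),('scene',s)):
    hsv=cv2.cvtColor(d['pixels'],cv2.COLOR_BGR2HSV);H=hsv[...,0];m=((((H<8)|(H>172))&(hsv[...,1]>110))).astype(np.uint8)
    n,l,st,c=cv2.connectedComponentsWithStats(m);W=cloud(d)
    for i in range(1,n):
        if st[i,4]<8: continue
        P=W[l==i];ok=~np.isnan(P[:,0]);ys,xs=np.where(l==i);P=P[ok]
        print(nm,st[i],c[i].round(1),np.median(P,0).round(4))
        if P[:,1].mean()<-.12 and P[:,1].mean()>-.25:
            for zl in np.arange(.085,.15,.01):
                q=P[(P[:,2]>=zl)&(P[:,2]<zl+.01)]
                if len(q): print('  z',zl.round(3),len(q),q.mean(0).round(4))
E
```

```text
clock: 4.7
position: [0.2795, -0.3149, 0.3105]
ee_rot: [-0.0, 0.857, 0.516, -0.0]
contact_force: [0.3, 0.2, -0.3]
width: 0.036
gripper_force: 0.0
top [285 207   6   9  36] [287.5 210.6] [ 0.5302 -0.1722  0.1273]
  z 0.095 2 [ 0.5391 -0.1692  0.1045]
  z 0.105 6 [ 0.5385 -0.1698  0.1102]
  z 0.115 9 [ 0.533  -0.1704  0.1211]
  z 0.125 5 [ 0.5299 -0.1721  0.1305]
  z 0.135 14 [ 0.5231 -0.1741  0.1402]
top [228 233  10  10  76] [232.5 237.6] [ 0.4572 -0.0201  0.0954]
scene [204 203   8  11  63] [206.9 208.3] [ 0.4482 -0.0288  0.087 ]
scene [254 206   6  10  33] [256.2 210.8] [ 0.5241 -0.1802  0.1193]
  z 0.085 1 [ 0.5312 -0.1736  0.0934]
  z 0.095 7 [ 0.5302 -0.1794  0.1012]
  z 0.105 6 [ 0.5284 -0.1794  0.1093]
  z 0.115 7 [ 0.5235 -0.1806  0.12  ]
  z 0.125 5 [ 0.5217 -0.1805  0.1296]
  z 0.135 7 [ 0.5191 -0.1804  0.1392]
scene [484 255  16  17 214] [491.9 263.4] [ 0.7805 -0.8281  0.156 ]
```

View pics/c4.png

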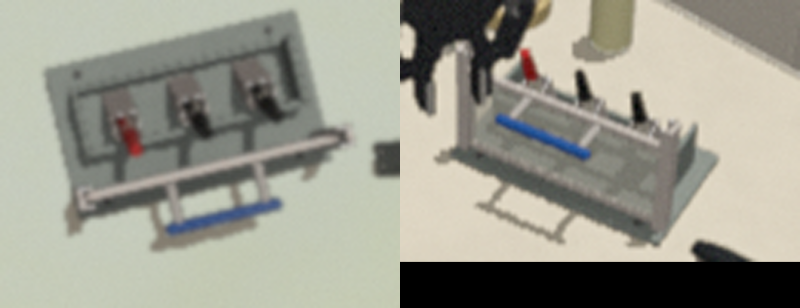

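Both guard and wells are visible: the guard is fully down, with the red cap protruding at left (130,135) and the black ones at (200,120) and (262,105). I'll grip the red marker at (.525,-.175,.125) with the tool leaned back 25°.

```bash
python3 -m pendant '[{"jaw":-0.15,"tx":6,"ty":3,"tz":0,"ax":0,"ay":0,"az":-10},{"jaw":-0.15,"tx":11,"ty":6,"tz":0,"ax":0,"ay":0,"az":-20},{"jaw":-0.15,"tx":16,"ty":9,"tz":0,"ax":0,"ay":0,"az":-30},{"jaw":-0.15,"tx":22,"ty":12,"tz":0,"ax":0,"ay":0,"az":-40},{"jaw":-0.15,"tx":28,"ty":14.7,"tz":0,"ax":0,"ay":0,"az":-50},{"jaw":-0.15,"tx":28,"ty":14.7,"tz":0,"ax":0,"ay":0,"az":-50}]' 20
python3 -m pendant '[{"jaw":-0.15,"tx":0,"ty":0,"tz":-2,"ax":-2.1,"ay":9.8,"az":0},{"jaw":-0.15,"tx":0,"ty":0,"tz":-6,"ax":-4.2,"ay":19.5,"az":0},{"jaw":-0.15,"tx":0,"ty":0,"tz":-11,"ax":-5.3,"ay":24.4,"az":0},{"jaw":-0.15,"tx":0,"ty":0,"tz":-11,"ax":-5.3,"ay":24.4,"az":0},{"jaw":-0.15,"tx":0,"ty":0,"tz":-11,"ax":-5.3,"ay":24.4,"az":0}]' 20
python3 - <<'E'
from h import *
from scipy.spatial.transform import Rotation as R
q=manip.get_state();r=R.from_quat(q['ee_rot'],scalar_first=True).as_matrix();print(q['qpos'].round(2),q['position'].round(4),r.round(3))
print('to pre/pick cm',((np.array([.525,-.175,.125])+.0187*r[:,2]-q['position'])*100).round(2))
E
```

```text
clock: 5.55
position: [0.5659, -0.164, 0.3086]
ee_rot: [-0.001, 0.994, 0.109, -0.0]
contact_force: [-0.1, -1.4, 0.1]
width: 0.0362
gripper_force: 0.0
clock: 6.18
position: [0.563, -0.1671, 0.2014]
ee_rot: [0.023, 0.971, 0.106, -0.214]
contact_force: [-0.7, 0.1, 1.4]
width: 0.0361
gripper_force: 0.0
[-0.28  0.54  1.24 -0.21  1.75  1.08] [ 0.563  -0.1671  0.2014] [[ 0.886  0.215 -0.411]
 [ 0.195 -0.977 -0.09 ]
 [-0.421 -0.    -0.907]]
to pre/pick cm [-4.57 -0.96 -9.34]
```

```bash
python3 -m pendant '[{"jaw":-0.15,"tx":-1.8,"ty":-0.4,"tz":-4,"ax":0,"ay":0,"az":0},{"jaw":-0.15,"tx":-1.8,"ty":-0.4,"tz":-4,"ax":0,"ay":0,"az":0},{"jaw":-0.15,"tx":-1.8,"ty":-0.4,"tz":-4,"ax":0,"ay":0,"az":0}]' 20
python3 - <<'E'
from h import *
from scipy.spatial.transform import Rotation as R
q=manip.get_state();r=R.from_quat(q['ee_rot'],scalar_first=True).as_matrix();print(q['position'].round(4))
print('to pick cm',((np.array([.525,-.175,.125])+.0187*r[:,2]-q['position'])*100).round(2))
E
```

```text
clock: 6.55
position: [0.5456, -0.1723, 0.1636]
ee_rot: [0.024, 0.971, 0.104, -0.212]
contact_force: [0.1, -0.7, 0.5]
width: 0.0365
gripper_force: 0.0
[ 0.5456 -0.1723  0.1636]
to pick cm [-2.82 -0.44 -5.56]
```

```bash
python3 -m pendant '[{"jaw":-0.15,"tx":-0.9,"ty":-0.1,"tz":-1.8,"ax":0,"ay":0,"az":0},{"jaw":-0.15,"tx":-1.8,"ty":-0.3,"tz":-3.6,"ax":0,"ay":0,"az":0},{"jaw":-0.15,"tx":-2.8,"ty":-0.4,"tz":-5.4,"ax":0,"ay":0,"az":0},{"jaw":-0.15,"tx":-2.8,"ty":-0.4,"tz":-5.4,"ax":0,"ay":0,"az":0},{"jaw":-0.15,"tx":-2.8,"ty":-0.4,"tz":-5.4,"ax":0,"ay":0,"az":0}]' 20
python3 - <<'E'
from h import *
s=snap('scene');cv2.imwrite('pics/c5.png',cv2.resize(s['pixels'][150:270,210:340],None,fx=4.5,fy=4.5,interpolation=cv2.INTER_CUBIC))
E
```

```text
clock: 7.18
position: [0.5181, -0.1762, 0.1081]
ee_rot: [0.024, 0.971, 0.105, -0.213]
contact_force: [-1.4, 0.5, 0.1]
width: 0.036
gripper_force: 0.0
```

View pics/c5.png

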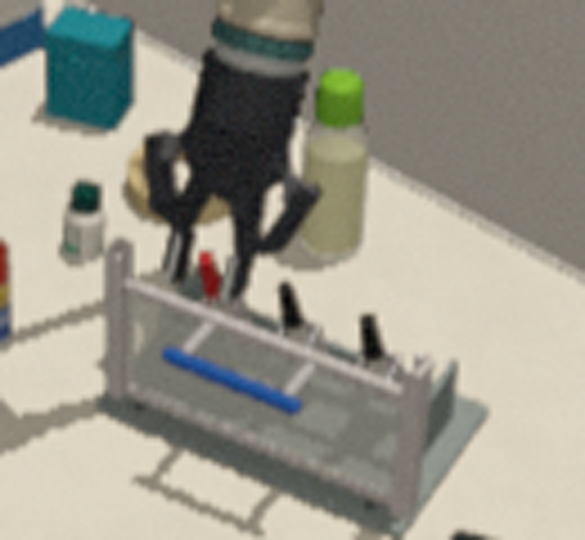

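The red cap at (210,275) sits between the fingers at (178,265) and (240,275). Closing and drawing it out along its axis.

```bash
python3 -m pendant '[{"jaw":-1,"tx":0,"ty":0,"tz":0,"ax":0,"ay":0,"az":0},{"jaw":-1,"tx":0,"ty":0,"tz":0,"ax":0,"ay":0,"az":0},{"jaw":-1,"tx":0,"ty":0,"tz":0,"ax":0,"ay":0,"az":0},{"jaw":-1,"tx":0,"ty":0,"tz":0,"ax":0,"ay":0,"az":0},{"jaw":-1,"tx":-0.7,"ty":-0.15,"tz":2,"ax":0,"ay":0,"az":0},{"jaw":-1,"tx":-1.42,"ty":-0.31,"tz":4,"ax":0,"ay":0,"az":0},{"jaw":-1,"tx":-2.13,"ty":-0.46,"tz":6,"ax":0,"ay":0,"az":0},{"jaw":-1,"tx":-2.84,"ty":-0.62,"tz":8,"ax":0,"ay":0,"az":0},{"jaw":-1,"tx":-2.84,"ty":-0.62,"tz":11,"ax":0,"ay":0,"az":0},{"jaw":-1,"tx":-2.84,"ty":-0.62,"tz":15,"ax":0,"ay":0,"az":0}]' 40
python3 -m pendant '[{"jaw":-1,"tx":0,"ty":0,"tz":2,"ax":0,"ay":0,"az":0},{"jaw":-1,"tx":0,"ty":0,"tz":2,"ax":0,"ay":0,"az":0},{"jaw":-1,"tx":0,"ty":0,"tz":2,"ax":0,"ay":0,"az":0}]' 40
python3 - <<'E'
from h import *
s=snap('scene');cv2.imwrite('pics/c6.png',cv2.resize(s['pixels'][90:270,190:340],None,fx=3.3,fy=3.3,interpolation=cv2.INTER_CUBIC))
E
```

```text
clock: 8.48
position: [0.4865, -0.1817, 0.2578]
ee_rot: [0.022, 0.97, 0.105, -0.216]
contact_force: [-0.0, -0.9, 0.4]
width: 0.0139
gripper_force: 38.8
clock: 8.85
position: [0.4872, -0.1817, 0.2759]
ee_rot: [0.023, 0.971, 0.105, -0.216]
contact_force: [0.7, 0.5, -0.1]
width: 0.0142
gripper_force: 38.8
```

View pics/c6.png

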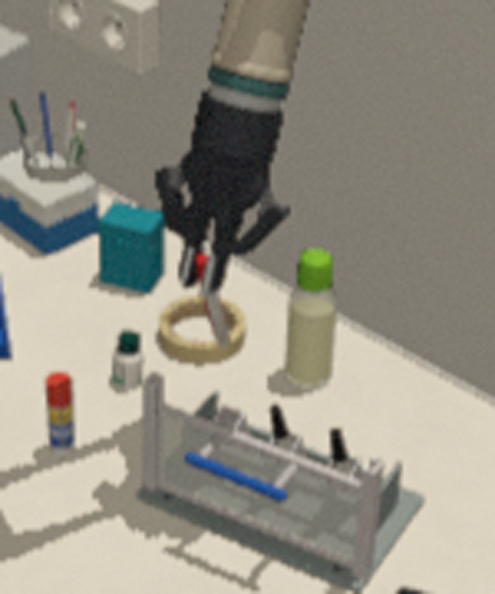

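The red marker is held and clear of its well: cap at (200,265), tip at (225,342). Both black markers are still in place and the guard is down. Carrying it to the tray.

```bash
python3 -m pendant '[{"jaw":-1,"tx":0.5,"ty":5,"tz":0,"ax":0,"ay":0,"az":6},{"jaw":-1,"tx":1,"ty":10,"tz":0,"ax":0,"ay":0,"az":12},{"jaw":-1,"tx":1.5,"ty":15,"tz":0,"ax":0,"ay":0,"az":18},{"jaw":-1,"tx":2,"ty":20,"tz":0,"ax":0,"ay":0,"az":24},{"jaw":-1,"tx":2.5,"ty":25,"tz":0,"ax":0,"ay":0,"az":30},{"jaw":-1,"tx":3,"ty":30,"tz":0,"ax":0,"ay":0,"az":36},{"jaw":-1,"tx":3.5,"ty":35,"tz":0,"ax":0,"ay":0,"az":41.7},{"jaw":-1,"tx":4,"ty":38.7,"tz":0,"ax":0,"ay":0,"az":41.7},{"jaw":-1,"tx":4,"ty":38.7,"tz":0,"ax":0,"ay":0,"az":41.7}]' 40
python3 -m pendant '[{"jaw":-1,"tx":0,"ty":0,"tz":0,"ax":7.9,"ay":-5.8,"az":0},{"jaw":-1,"tx":0,"ty":0,"tz":0,"ax":15.9,"ay":-11.6,"az":0},{"jaw":-1,"tx":0,"ty":0,"tz":0,"ax":23.8,"ay":-17.3,"az":0},{"jaw":-1,"tx":0,"ty":0,"tz":-2,"ax":31.8,"ay":-23.1,"az":0},{"jaw":-1,"tx":0,"ty":0,"tz":-5,"ax":39.7,"ay":-28.9,"az":0},{"jaw":-1,"tx":0,"ty":0,"tz":-8,"ax":47.7,"ay":-34.7,"az":0},{"jaw":-1,"tx":0,"ty":0,"tz":-10,"ax":47.7,"ay":-34.7,"az":0},{"jaw":-1,"tx":0,"ty":0,"tz":-10,"ax":47.7,"ay":-34.7,"az":0}]' 40
python3 - <<'E'
from h import *
from scipy.spatial.transform import Rotation as R
q=manip.get_state();r=R.from_quat(q['ee_rot'],scalar_first=True).as_matrix();print(q['qpos'].round(2),r.round(3).tolist())
G=q['position']-.0187*r[:,2];print('G',G.round(4))
t=snap('top');s=snap('scene')
for nm,d in(('t',t),('s',s)):
    w=cloud(d);c=w-G;rr=np.linalg.norm(c,axis=-1)
    m=(w[...,2]>.05)&(rr<.13)&((c[...,0]*.588+c[...,1]*.809)>.03)&(w[...,2]<.18)
    m&=d['pixels'].min(-1)>90
    P=w[m];print(nm,len(P))
    if len(P)>5:
        a=(P-G)@np.array([.588,.809,0]);b=(P-G)@np.array([-.809,.588,0])
        for lo in np.arange(.03,.13,.02):
            k=(a>=lo)&(a<lo+.02)
            if k.any(): print(lo.round(2),k.sum(),np.median(b[k]).round(4),np.median((P-G)[k,2]).round(4))
a=cv2.resize(t['pixels'][150:260,90:220],(400,338));b=cv2.resize(s['pixels'][110:240,120:274],(400,338));cv2.imwrite('pics/c7.png',np.hstack([a,b]))
hsv=cv2.cvtColor(t['pixels'],cv2.COLOR_BGR2HSV)
E
```

```text
clock: 10.02
position: [0.5274, 0.2076, 0.2743]
ee_rot: [0.098, 0.869, 0.445, -0.194]
contact_force: [-0.0, -0.8, -0.1]
width: 0.0136
gripper_force: 38.8
clock: 11.02
position: [0.5248, 0.2036, 0.1732]
ee_rot: [-0.134, 0.853, 0.433, 0.258]
contact_force: [-0.4, 0.9, 0.4]
width: 0.014
gripper_force: 38.9
[-0.07  0.14  2.02  0.73  0.79  0.08] [[0.493, 0.808, 0.324], [0.67, -0.589, 0.451], [0.555, -0.005, -0.832]]
G [0.5188 0.1952 0.1887]
t 50
0.03 1 -0.0058 -0.0093
0.05 4 -0.0053 -0.011
0.07 8 -0.0034 -0.0121
0.09 28 -0.001 -0.0136
0.11 9 0.0009 -0.0168
s 0
```

View pics/c7.png

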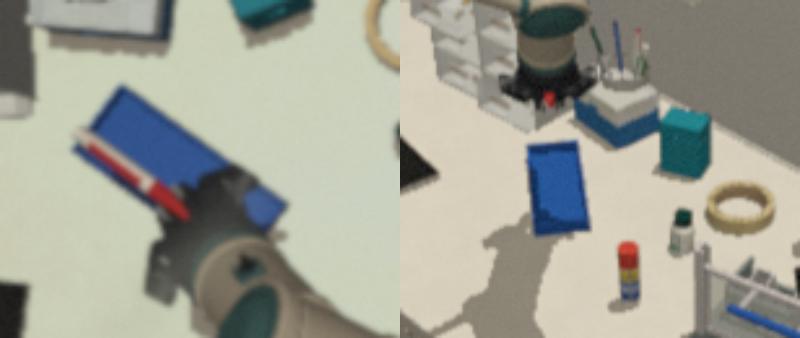

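The marker is nearly level, with the cap at (185,215) and the tip at (80,132) in the top crop, and it lies parallel to the tray. I'll check the tray's centre in both views before lowering.

```bash
python3 - <<'E'
from h import *
t=dict(np.load('last_top.npz'));t['pixels']=cv2.imread('pics/top1.png');s=dict(np.load('last_scene.npz'))
for nm,d,b in(('t',t,(100,165,195,250)),('s',s,(160,150,200,205))):
    hsv=cv2.cvtColor(d['pixels'],cv2.COLOR_BGR2HSV);m=((hsv[...,0]>100)&(hsv[...,0]<130)&(hsv[...,1]>90)).astype(np.uint8)
    z=np.zeros_like(m);z[b[1]:b[3],b[0]:b[2]]=m[b[1]:b[3],b[0]:b[2]]
    c=max(cv2.findContours(z,0,2)[0],key=cv2.contourArea)
    P=np.array([ray(d,*p[0],.018)[:2] for p in c]).astype(np.float32);r=cv2.minAreaRect(P);B=cv2.boxPoints(r);print(nm,r,B.round(3).tolist())
E
python3 -m pendant '[{"jaw":-1,"tx":0.4,"ty":0.5,"tz":-4,"ax":0,"ay":0,"az":0},{"jaw":-1,"tx":0.8,"ty":1,"tz":-8,"ax":0,"ay":0,"az":0},{"jaw":-1,"tx":0.8,"ty":1,"tz":-11,"ax":0,"ay":0,"az":0},{"jaw":-1,"tx":0.8,"ty":1,"tz":-11,"ax":0,"ay":0,"az":0}]' 40
```

```text
t ((0.5493462085723877, 0.23549211025238037), (0.19719722867012024, 0.0765010267496109), 53.50278091430664) [[0.46000000834465027, 0.17900000512599945], [0.5210000276565552, 0.13300000131130219], [0.6389999985694885, 0.2919999957084656], [0.5770000219345093, 0.33799999952316284]]
s ((0.5411256551742554, 0.22326430678367615), (0.2172277867794037, 0.07584117352962494), 53.41668701171875) [[0.44600000977516174, 0.1589999943971634], [0.5070000290870667, 0.11299999803304672], [0.6359999775886536, 0.2879999876022339], [0.574999988079071, 0.3330000042915344]]
clock: 11.62
position: [0.536, 0.2159, 0.0656]
ee_rot: [-0.133, 0.852, 0.435, 0.26]
contact_force: [0.2, -0.3, 0.1]
width: 0.0138
gripper_force: 38.9
```

```bash
python3 -m pendant '[{"jaw":-1,"tx":0,"ty":0,"tz":-2,"ax":0,"ay":0,"az":0},{"jaw":-1,"tx":0,"ty":0,"tz":-3.5,"ax":0,"ay":0,"az":0},{"jaw":-1,"tx":0,"ty":0,"tz":-4.2,"ax":0,"ay":0,"az":0},{"jaw":-1,"tx":0,"ty":0,"tz":-4.2,"ax":0,"ay":0,"az":0},{"jaw":-1,"tx":0,"ty":0,"tz":-4.2,"ax":0,"ay":0,"az":0}]' 40
```

```text
clock: 12.25
position: [0.5374, 0.2154, 0.0261]
ee_rot: [-0.132, 0.851, 0.435, 0.262]
contact_force: [0.0, -0.4, 0.3]
width: 0.014
gripper_force: 38.9
```

```bash
python3 -m pendant '[{"jaw":-1,"tx":0,"ty":0,"tz":-0.3,"ax":0,"ay":0,"az":0},{"jaw":-1,"tx":0,"ty":0,"tz":-0.6,"ax":0,"ay":0,"az":0},{"jaw":-1,"tx":0,"ty":0,"tz":-0.6,"ax":0,"ay":0,"az":0}]' 20
```

```text
clock: 12.62
position: [0.5357, 0.2151, 0.0181]
ee_rot: [-0.133, 0.852, 0.434, 0.261]
contact_force: [-0.6, 0.2, -0.3]
width: 0.0139
gripper_force: 38.9
```

```bash
python3 -m pendant '[{"jaw":-0.35,"tx":0,"ty":0,"tz":0,"ax":0,"ay":0,"az":0},{"jaw":-0.35,"tx":0,"ty":0,"tz":0,"ax":0,"ay":0,"az":0},{"jaw":-0.35,"tx":0,"ty":0,"tz":0,"ax":0,"ay":0,"az":0},{"jaw":-0.35,"tx":-0.9,"ty":-1.3,"tz":2.5,"ax":0,"ay":0,"az":0},{"jaw":-0.35,"tx":-2.2,"ty":-3,"tz":6,"ax":0,"ay":0,"az":0},{"jaw":-0.35,"tx":-4,"ty":-6,"tz":11,"ax":0,"ay":0,"az":0},{"jaw":-0.35,"tx":-6,"ty":-10,"tz":16,"ax":0,"ay":0,"az":0},{"jaw":-0.35,"tx":-8,"ty":-15,"tz":20,"ax":0,"ay":0,"az":0},{"jaw":-0.35,"tx":-8,"ty":-20,"tz":24,"ax":0,"ay":0,"az":0},{"jaw":-0.35,"tx":-8,"ty":-20,"tz":24,"ax":0,"ay":0,"az":0}]' 20
python3 - <<'E'
from h import *
t=snap('top');s=snap('scene')
a=cv2.resize(t['pixels'][150:260,90:220],(400,338));b=cv2.resize(s['pixels'][130:260,150:304],(400,338));cv2.imwrite('pics/c8.png',np.hstack([a,b]))
print(manip.get_state()['qpos'].round(2))
E
```

```text
clock: 13.88
position: [0.4576, 0.0114, 0.2612]
ee_rot: [-0.129, 0.852, 0.433, 0.263]
contact_force: [0.6, 0.8, -0.3]
width: 0.0277
gripper_force: 0.0
[-0.61 -0.02  1.95  0.63  1.26 -0.2 ]
```

View pics/c8.png

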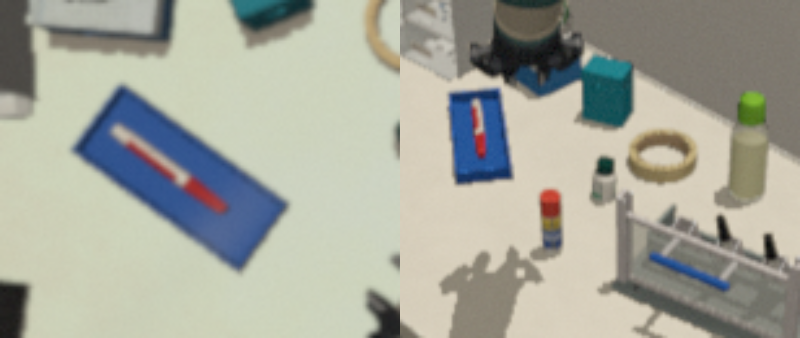

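The marker lies flat in the tray, cap at (225,208) and tip at (115,132) in the top crop. Now back to the bar.

```bash
python3 -m pendant '[{"jaw":-0.15,"tx":0,"ty":-4,"tz":0,"ax":-8,"ay":5.8,"az":0},{"jaw":-0.15,"tx":0,"ty":-8,"tz":0,"ax":-16,"ay":11.7,"az":0},{"jaw":-0.15,"tx":0,"ty":-12,"tz":0,"ax":-24,"ay":17.5,"az":0},{"jaw":-0.15,"tx":0,"ty":-16,"tz":0,"ax":-27.5,"ay":20,"az":0},{"jaw":-0.15,"tx":0,"ty":-16,"tz":0,"ax":-27.5,"ay":20,"az":0}]' 20
python3 -m pendant '[{"jaw":-0.15,"tx":0,"ty":-3,"tz":0,"ax":0,"ay":0,"az":10},{"jaw":-0.15,"tx":0,"ty":-6,"tz":0,"ax":0,"ay":0,"az":20},{"jaw":-0.15,"tx":0,"ty":-8,"tz":0,"ax":0,"ay":0,"az":30},{"jaw":-0.15,"tx":0.5,"ty":-10.6,"tz":0,"ax":0,"ay":0,"az":40},{"jaw":-0.15,"tx":0.5,"ty":-10.6,"tz":0,"ax":0,"ay":0,"az":48.3},{"jaw":-0.15,"tx":0.5,"ty":-10.6,"tz":0,"ax":0,"ay":0,"az":48.3},{"jaw":-0.15,"tx":0.5,"ty":-10.6,"tz":0,"ax":0,"ay":0,"az":48.3}]' 20
python3 - <<'E'
from h import *
from scipy.spatial.transform import Rotation as R
q=manip.get_state();r=R.from_quat(q['ee_rot'],scalar_first=True)
T=R.from_quat([0,.627,.779,0],scalar_first=True);print(((T*r.inv()).as_rotvec(degrees=True)).round(1),((np.array([.4629,-.2551,.093])-q['position'])*100).round(2))
E
```

```text
clock: 14.6
position: [0.4562, -0.1436, 0.2562]
ee_rot: [-0.002, 0.89, 0.456, -0.001]
contact_force: [-0.8, 0.5, 1.0]
width: 0.0362
gripper_force: 0.0
clock: 15.48
position: [0.4605, -0.2494, 0.2577]
ee_rot: [-0.001, 0.627, 0.779, 0.0]
contact_force: [-0.2, -0.5, -0.3]
width: 0.0363
gripper_force: 0.0
[-0.1 -0.1  0. ] [  0.24  -0.57 -16.47]
```

```bash
python3 -m pendant '[{"jaw":-0.15,"tx":0.2,"ty":-0.6,"tz":-5,"ax":0,"ay":0,"az":0},{"jaw":-0.15,"tx":0.2,"ty":-0.6,"tz":-10,"ax":0,"ay":0,"az":0},{"jaw":-0.15,"tx":0.2,"ty":-0.6,"tz":-14,"ax":0,"ay":0,"az":0},{"jaw":-0.15,"tx":0.2,"ty":-0.6,"tz":-16.5,"ax":0,"ay":0,"az":0},{"jaw":-0.15,"tx":0.2,"ty":-0.6,"tz":-16.5,"ax":0,"ay":0,"az":0},{"jaw":-1,"tx":0.2,"ty":-0.6,"tz":-16.5,"ax":0,"ay":0,"az":0},{"jaw":-1,"tx":0.2,"ty":-0.6,"tz":-16.5,"ax":0,"ay":0,"az":0},{"jaw":-1,"tx":0.2,"ty":-0.6,"tz":-16.5,"ax":0,"ay":0,"az":0},{"jaw":-1,"tx":0.2,"ty":-0.6,"tz":-16.5,"ax":0,"ay":0,"az":0}]' 40
```

```text
clock: 16.6
position: [0.4634, -0.2573, 0.0948]
ee_rot: [0.001, 0.627, 0.779, 0.0]
contact_force: [-1.5, 0.7, 6.0]
width: 0.0104
gripper_force: 39.5
```

```bash
python3 -m pendant '[{"jaw":-1,"tx":0,"ty":0,"tz":2,"ax":0,"ay":0,"az":0},{"jaw":-1,"tx":0,"ty":0,"tz":4,"ax":0,"ay":0,"az":0},{"jaw":-1,"tx":0,"ty":0,"tz":6,"ax":0,"ay":0,"az":0},{"jaw":-1,"tx":0,"ty":0,"tz":8,"ax":0,"ay":0,"az":0},{"jaw":-1,"tx":0,"ty":0,"tz":9.5,"ax":0,"ay":0,"az":0},{"jaw":-1,"tx":0,"ty":0,"tz":10.6,"ax":0,"ay":0,"az":0},{"jaw":-1,"tx":0,"ty":0,"tz":11.1,"ax":0,"ay":0,"az":0},{"jaw":-1,"tx":0,"ty":0,"tz":11.1,"ax":0,"ay":0,"az":0},{"jaw":-1,"tx":0,"ty":0,"tz":11.1,"ax":0,"ay":0,"az":0}]' 40
```

```text
clock: 17.73
position: [0.4633, -0.2573, 0.2048]
ee_rot: [0.001, 0.627, 0.779, 0.0]
contact_force: [1.3, -2.2, -1.3]
width: 0.01
gripper_force: 41.6
```

```bash
python3 -m pendant '[{"jaw":-0.15,"tx":0,"ty":0,"tz":0,"ax":0,"ay":0,"az":0},{"jaw":-0.15,"tx":0,"ty":0,"tz":0,"ax":0,"ay":0,"az":0},{"jaw":-0.15,"tx":0,"ty":0,"tz":4,"ax":0,"ay":0,"az":0},{"jaw":-0.15,"tx":0,"ty":0,"tz":8,"ax":0,"ay":0,"az":0},{"jaw":-0.15,"tx":-5,"ty":0,"tz":11,"ax":0,"ay":0,"az":0},{"jaw":-0.15,"tx":-11,"ty":-2,"tz":11,"ax":0,"ay":0,"az":0},{"jaw":-0.15,"tx":-18,"ty":-4,"tz":11,"ax":0,"ay":0,"az":0},{"jaw":-0.15,"tx":-18,"ty":-4,"tz":11,"ax":0,"ay":0,"az":0},{"jaw":-0.15,"tx":-18,"ty":-4,"tz":11,"ax":0,"ay":0,"az":0}]' 20
python3 - <<'E'
from h import *
t=snap('top');s=snap('scene','s9.png');w=cloud(t)[205:245,265:365].reshape(-1,3);z=w[(w[:,2]>.15)&(w[:,0]>.42)][:,2];print(len(z),np.percentile(z,[5,25,50,75,95]).round(3))
a=cv2.resize(t['pixels'][140:260,90:380],(800,331));cv2.imwrite('pics/c9.png',a)
E
```

```text
clock: 18.85
position: [0.2827, -0.2967, 0.3145]
ee_rot: [0.0, 0.628, 0.779, 0.001]
contact_force: [0.2, -1.2, 0.2]
width: 0.0361
gripper_force: 0.0
608 [0.221 0.225 0.227 0.229 0.232]
```

View pics/c9.png

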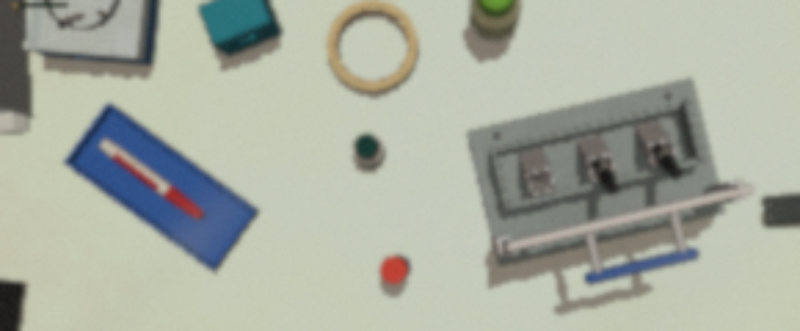

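The marker lies in the tray at (150,178), the black markers are in their wells, and the guard's top edge is about 0.228 m up. The robot touches nothing.

```bash
python3 -c "
from rig import manip
print(manip.sign_off())"
```

```text
the job is handed in; nothing more can be done
None
```

I handed the job in at about 19 s, with no verdict returned: the red marker lies flat in the blue tray, the guard is back up (top edge measured at about 228 mm of 230), and both black markers are still in their wells with nothing else visibly shifted.

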